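Square up the reglued corner of a picture frame

TASK

The picture frame lying on the shop counter has just been reglued at the one corner that has no brass plate. Lay the steel square flat on the counter around that corner, with both its legs flush against the frame's outer edges, and then gently stand the iron weight upright on top of that corner of the frame, over the joint, to hold it. Do not shove the frame out of place, and leave the white pot and the mug where they stand.

Things in the scene. Friction and masses are not known exactly. Their poses are not given: they have to be found in the camera images.
- frame: wooden picture frame lying flat, picture up, loose, 1.6 kg: 220 mm along x, 260 mm along y, 18 mm high; moulding 48 mm wide, picture 8 mm lower. Origin: centre of the underside; z up. Three corners carry brass plates (1 mm, look only); the one at -x, -y has none, only a thin mitre line: the reglued corner.
- frame_corner (a point): the outer corner point of the frame at the reglued corner, at the underside. Axes as the frame's: the two outer edges leave it along +x and +y; outside is -x and -y.
- frame_joint (a point): middle of the reglued corner on the moulding's top: 24 mm in from both outer edges, 18 mm above the underside. Axes as the frame's.
- square: L-shaped steel square lying flat, 8 mm thick, 0.32 kg. Long leg along x, x -103 to 67, y -14 to 14 mm; short leg along +y, y -14 to 100, x -103 to -75 mm. Upright dark wooden grip block on the long leg: 70 mm along x, 24 mm along y, z 8 to 60 mm, so it can be held above the frame's height. Origin: underside, below the middle of the grip. Inside of the L: +x, +y of its inner corner.
- square_inner (a point): inner corner of the L, at the underside (x = -75, y = +14 mm in the square). Axes as the square's.
- square_long_end (a point): inner edge of the long leg at its free end, at the underside (x = +67, y = +14 mm in the square).
- square_short_end (a point): inner edge of the short leg at its free end, at the underside (x = -75, y = +100 mm in the square).
- weight: dark iron weight standing upright on the counter, about 0.6 kg: round body 48 mm in diameter and 45 mm high, above it a round stem 26 mm in diameter from z = 48 to 86 mm, to hold it by. Origin: centre of the underside; z up. It may change places with the white pot.
- pot: bystander, to be left alone: white lidded sugar pot, 70 mm wide, 98 mm high. Origin: centre of the underside
- mug: bystander, to be left alone: blue mug, 80 mm wide, 90 mm high, handle at its +y. Origin: centre of the underside
Mind the look-alikes: they are no part of the job. Leave any orange or purple look-alike of the weight alone.

How it is judged:
By the outcome, as a careful person would: the job done as asked, in the order asked, and still so for the second after the job is handed in, with the robot touching nothing.
It also fails if it takes over 67 s, if anything falls off the work surface, if the arm or the gripper's body presses on something with over 40 N, if the wrist force passes 120 N, or if a joint passes its speed limit or range.

ROBOT

A 6-joint arm with a two-finger parallel gripper is mounted at the origin on the work surface. World frame = base frame: x ahead of the robot, y to its left, z up, the work surface at z = 0. Lengths are in m, angles in rad, forces in N, time in s.
With the tool pointing down it reaches from about 0.275 to 0.875 m from the base axis. Payload 12.5 kg.
Tool frame: the origin (TCP) lies on the centre line of the jaws, within the pads' length; the fingertips stand r.finger_overhang ahead of it and the grasp point (between the pads) lies 3 mm ahead of it (r.finger_overhang is the distance from the TCP to the fingertips, in m); z points along the fingers, y is the direction in which the jaws open and shut (so a half turn about z gives the same grasp; the last joint's range is limited). The gripper opens to 85 mm and grips with 20 to 120 N. Pads are 22 mm wide; open, the fingers measure 114 mm over their backs; the gripper's body (76 mm by 85 mm) begins 54 mm behind the grasp point. The pads swing forward as they close: fully open they stand 13 mm farther back than shut.
Start: joints at [1.202, 0.351, 1.652, -0, 1.139, -0.085], TCP at [0.154, 0.528, 0.231] pointing down, gripper open.
Joint ranges: [-2.75, 2.75], [-0.79, 2.1], [0.01, 2.65], [-1.57, 4.71], [0.07, 3.14], [-2.87, 2.87]. Speed limits (rad/s): [2.22, 2.22, 2.79, 3.14, 3.14, 3.14].

INTERFACE

Orientations are given as a unit quaternion [x, y, z, w].
In Python, from cell import r, optics gives the robot as it stands. The module is installed in compiled form; this text tells all that it offers. Calls block until the motion is done:
- r.move_to(position, orientation): joint-space move of the TCP to a pose.
- r.move_linear(position, rot=None, vel=0.15): straight line of the TCP; rot=None keeps the orientation; vel is the mean speed in m/s.
- r.set_joints(angles): joint-space move.
- r.set_gripper(opening, squeeze=None): opening from 0.0 (shut) to 1.0 (fully open); squeeze is the grip in N (None keeps the last); returns when the fingers have stopped.
- r.sleep(seconds).
- r.inverse_kinematics(position, orientation): joint angles nearest the present ones, or None.
- optics.get_image(name): name is "scene" or "top" or "wrist"; returns a dict with "pixels" (480x640x3 uint8, red, green, blue), "depth" (480x640 float32, m along the optical axis (not along the pixel's ray), 0 where there is no reading), "fx", "fy", "cx", "cy" (pixels), "camera_from_world" (4x4, takes a point from world to camera coordinates); the wrist camera has in their place "mount" (4x4, takes a point from camera to tool coordinates, whose origin is the TCP and whose axes are the flange's). Camera axes: x right, y down, z forward; pixel columns grow to the right and rows downward; lengths in m; the calibration is good to about 2 mm. A picture is of the moment at which its call begins: read the wrist's pose just before it.
A pose or a line that the arm cannot do raises r.PlanningError and nothing moves.
- r.hand_in(): hands the job in, once; it reports no verdict.
Readings, each from a call of its own:
- r.current_t(): time.
- r.current_q(): joint angles.
- r.current_qvel(): joint speeds.
- r.current_effort(): joint torques, N m.
- r.current_tool_pos(): TCP position.
- r.current_ee_rot(): TCP orientation.
- r.current_contact_force(): force on the tool from outside, world axes, zero at the start.
- r.current_torque(): the same for the moment, N m.
- r.current_opening(): opening from 0.0 (shut) to 1.0 (fully open).
Only numpy, scipy, OpenCV 4.12 (cv2) and the standard library are available. Lean on these libraries where they do the work, as an engineer would, in place of code of your own. Each camera call takes 0.05 s, during which the arm holds its last target. There are 200 camera calls.

## Working session

There is one attempt and no reset: what is moved stays moved. The work goes in short steps, each a Python script; the robot and the scene stay as the last script left them, time stands still between calls to the robot, and variables do not carry over. Pictures are saved under pics/ and viewed, about 8 in all and at most 12, crops included, and the job is handed in when it is done.

```bash
mkdir -p pics; ls; python3 - <<'E'
from cell import r, optics
import cv2, numpy as np
for n in ("top","scene"):
    d=optics.get_image(n); np.savez(f"{n}0.npz",**d)
    cv2.imwrite(f"pics/{n}0.png",d["pixels"][:,:,::-1])
    print(n,d["fx"],d["fy"],d["cx"],d["cy"]);print(np.round(d["camera_from_world"],4))
print(r.current_t(),r.finger_overhang,r.current_ee_rot(),r.current_opening())
E
```

```text
pics
top 503.22462184560436 503.22462184560436 314.62878634664685 240.9788367864441
[[ 0.0155 -0.9999  0.0055  0.0257]
 [-0.986  -0.0162 -0.166   0.516 ]
 [ 0.1661 -0.0029 -0.9861  1.1339]
 [ 0.      0.      0.      1.    ]]
scene 530.4024956258273 530.4024956258273 311.60862664084766 239.39292918901955
[[-0.4022  0.9153  0.0204  0.1869]
 [ 0.5391  0.2547 -0.8028 -0.2601]
 [-0.74   -0.3119 -0.5959  1.5065]
 [ 0.      0.      0.      1.    ]]
0.1 0.022 [ 1.41428437e-01  9.89948342e-01 -5.12315105e-04 -1.24552427e-04] 1.0008995113015524
```

View pics/top0.png

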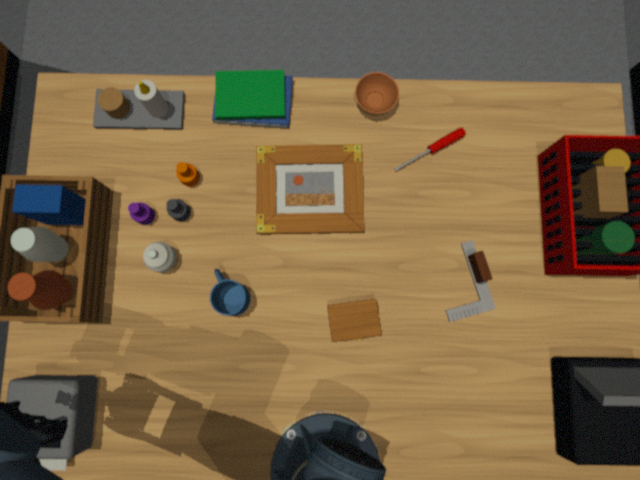

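View pics/scene0.png

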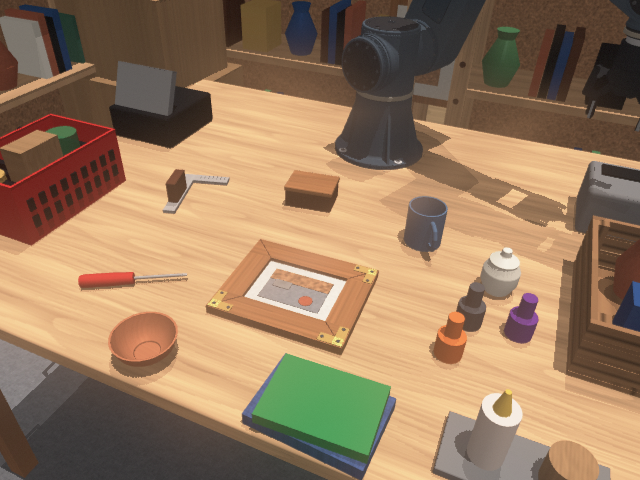

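The top view shows the frame centred at (310,190), with the plate-less corner at about (363,233), which is world -x,-y. The square's grip is at (480,265), its inner corner is near (483,303), and its yaw is only slight. The iron weight is at (178,210), between the orange (187,173) and purple (141,213) look-alikes, with the pot at (158,258). The scene view agrees.

```bash
cat > h.py <<'E'
from cell import r, optics
import cv2, numpy as np
from scipy.spatial.transform import Rotation as R
def down(yaw):  # tool z down; tool y (jaw axis) at world angle yaw+90deg
    return (R.from_euler('z',yaw)*R.from_euler('x',np.pi)).as_quat()
def grab(name,save=None):
    p,q=r.current_tool_pos(),r.current_ee_rot()
    d=optics.get_image(name)
    if name=="wrist":
        T=np.eye(4);T[:3,:3]=R.from_quat(q).as_matrix();T[:3,3]=p
        d["wfc"]=T@d["mount"]
    else: d["wfc"]=np.linalg.inv(d["camera_from_world"])
    if save: cv2.imwrite(f"pics/{save}.png",d["pixels"][:,:,::-1]); np.savez(save+".npz",**d)
    return d
def ray(d,uv,z):  # pixels -> world points on the plane z
    uv=np.atleast_2d(np.asarray(uv,float))
    c=np.c_[(uv[:,0]-d["cx"])/d["fx"],(uv[:,1]-d["cy"])/d["fy"],np.ones(len(uv))]
    w=c@d["wfc"][:3,:3].T; o=d["wfc"][:3,3]
    return o+w*((z-o[2])/w[:,2])[:,None]
def proj(d,P):
    c=(np.atleast_2d(P)-d["wfc"][:3,3])@d["wfc"][:3,:3]
    return np.c_[c[:,0]/c[:,2]*d["fx"]+d["cx"],c[:,1]/c[:,2]*d["fy"]+d["cy"]]
E
python3 - <<'E'
from h import *
d=dict(np.load("top0.npz")); d["wfc"]=np.linalg.inv(d["camera_from_world"])
np.set_printoptions(precision=4,suppress=True)
print("frame corners",ray(d,[(363,232),(257,233),(258,146),(362,146)],.018))
print("sq inner,longend,shortend,outer",ray(d,[(481,303),(463,243),(447,310),(493,309)],.008), "grip top",ray(d,(480,265),.06))
print("weight stemtop",ray(d,(176,203),.086),"pot",ray(d,(157,253),.09),"purple",ray(d,(138,207),.086),"orange",ray(d,(184,168),.086))
print("mount",grab("wrist","w0")["mount"]);
E
```

```text
frame corners [[ 0.5435 -0.0818  0.018 ]
 [ 0.5368  0.1721  0.018 ]
 [ 0.7549  0.1772  0.018 ]
 [ 0.7594 -0.0794  0.018 ]]
sq inner,longend,shortend,outer [[ 0.3792 -0.3618  0.008 ]
 [ 0.5223 -0.324   0.008 ]
 [ 0.3615 -0.2809  0.008 ]
 [ 0.3655 -0.3897  0.008 ]] grip top [[ 0.4631 -0.3456  0.06  ]]
weight stemtop [[0.5908 0.3512 0.086 ]] pot [[0.4746 0.3854 0.09  ]] purple [[0.58   0.4368 0.086 ]] orange [[0.6739 0.3378 0.086 ]]
mount [[ 0.0002 -0.965  -0.2621  0.0662]
 [ 1.      0.0003 -0.0004 -0.0001]
 [ 0.0004 -0.2621  0.965  -0.1443]
 [ 0.      0.      0.      1.    ]]
```

```bash
python3 - <<'E'
from h import *
np.set_printoptions(precision=4,suppress=True)
r.move_to([.45,-.34,.22],down(.24)); print(r.current_q(),r.current_tool_pos(),r.current_t(),r.current_contact_force())
d=grab("wrist","w1"); 
E
```

```text
[-0.7286  0.387   1.6266  0.0001  1.128   0.6012] [ 0.4503 -0.3395  0.22  ] 3.3583 [-0.2728 -0.3772  0.5292]
```

View pics/w1.png

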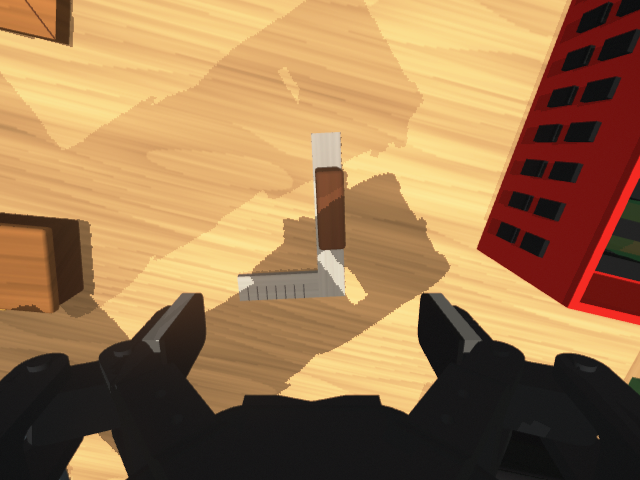

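The wrist view shows the square clearly, with its inner corner at about (319,269), the long end near (313,133), the short end near (239,274) and the grip at (330,208). I'll measure it using depth and colour.

```bash
cat >> h.py <<'E'
def cloud(d):  # per-pixel world points from the depth image
    v,u=np.mgrid[:480,:640]; z=d["depth"]
    c=np.dstack([(u-d["cx"])/d["fx"]*z,(v-d["cy"])/d["fy"]*z,z])
    return c@d["wfc"][:3,:3].T+d["wfc"][:3,3]
def biggest(m):
    cs,_=cv2.findContours(m.astype(np.uint8),cv2.RETR_EXTERNAL,cv2.CHAIN_APPROX_NONE)
    return max(cs,key=cv2.contourArea)[:,0]
E
python3 - <<'E'
from h import *
np.set_printoptions(precision=4,suppress=True)
d=dict(np.load("w1.npz")); W=cloud(d)
print("table z",np.median(W[30:130,300:500,2]))
roi=np.zeros((480,640),bool); roi[110:310,225:365]=1
sat=cv2.cvtColor(d["pixels"],cv2.COLOR_RGB2HSV)[:,:,1]
g=roi&(W[:,:,2]>.045)&(W[:,:,2]<.075)
c=biggest(g); P=ray(d,c,.06)[:,:2]; rr=cv2.minAreaRect((P*1000).astype(np.float32)); print("grip top mm",rr,"z",np.median(W[g][:,2]))
s=roi&(W[:,:,2]>.004)&(W[:,:,2]<.012)
print("steel z",np.median(W[s][:,2]),s.sum())
c=biggest(cv2.morphologyEx((s|(roi&(W[:,:,2]>.012))).astype(np.uint8),cv2.MORPH_OPEN,np.ones((3,3))))
P=ray(d,c,.008)[:,:2]
a=cv2.approxPolyDP(c.reshape(-1,1,2),5,True)[:,0]; print(np.c_[a,ray(d,a,.008)[:,:2]])
E
```

```text
table z 0.0009653430229459858
grip top mm ((463.20025634765625, -353.5751037597656), (70.56741333007812, 23.884597778320312), 16.793859481811523) z 0.06076458762158907
steel z 0.008945219960070805 4479
[[339.     132.       0.5298  -0.3475]
 [311.     133.       0.5225  -0.3216]
 [318.     270.       0.3888  -0.3621]
 [238.     275.       0.363   -0.2807]
 [240.     300.       0.335   -0.2882]
 [344.     295.       0.3677  -0.3964]]
```

```bash
python3 - <<'E'
from h import *
np.set_printoptions(precision=4,suppress=True)
r.move_to([.60,0.0,.25],down(0)); print(r.current_tool_pos(),r.current_t())
d=grab("wrist","w2"); W=cloud(d)
m=(W[:,:,2]>.0135)&(W[:,:,2]<.03); m[:,:40]=0; m[330:]=0
m=cv2.morphologyEx(m.astype(np.uint8),cv2.MORPH_OPEN,np.ones((3,3)))
c=biggest(m); rr=cv2.minAreaRect((ray(d,c,.018)[:,:2]*1000).astype(np.float32)); print(rr)
a=cv2.approxPolyDP(c.reshape(-1,1,2),8,True)[:,0]; print(np.c_[a,ray(d,a,.018)[:,:2]])
print("moulding z",np.median(W[m>0][:,2]))
E
```

```text
[ 0.5999 -0.0009  0.2499] 4.8
((650.9981689453125, 47.22944641113281), (220.54539489746094, 260.6370544433594), 1.8765681982040405)
[[394.      33.       0.7653  -0.0794]
 [121.      43.       0.7569   0.1799]
 [155.     262.       0.537    0.173 ]
 [388.     255.       0.545   -0.086 ]]
moulding z 0.019051034139142775
```

View pics/w2.png

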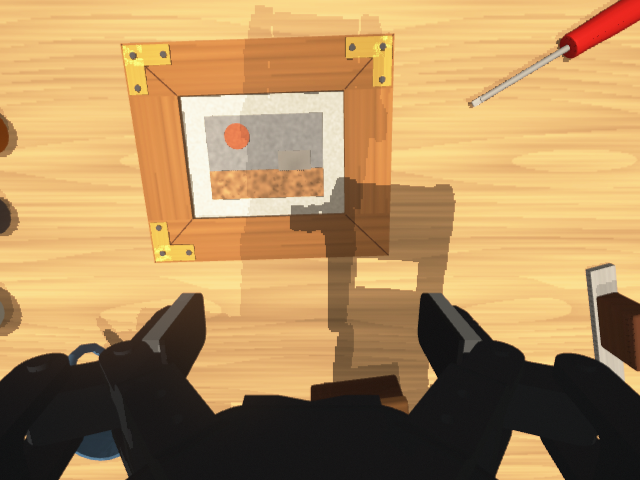

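The frame measures 220.5 x 260.6 mm, as it should. Its yaw is 1.88°, with the bare corner at (545.3, -86.3) mm. Next I'll grasp the square.

```bash
python3 - <<'E'
from h import *
np.set_printoptions(precision=4,suppress=True)
q=down(np.radians(16.8)); g=np.array([.4632,-.3536])
r.set_gripper(.65)
r.move_to([*g,.12],q); r.move_linear([*g,.048],vel=.12)
print(r.current_tool_pos(),r.current_contact_force())
r.set_gripper(0.0,40); print("open",r.current_opening(),r.current_contact_force())
print(r.current_tool_pos())
r.move_linear([*g,.12],vel=.12); print(r.current_opening(),r.current_contact_force())
y=np.radians(1.877); Rf=R.from_euler('z',y).as_matrix()[:2,:2]
t=np.array([.5453,-.0863])+Rf@np.array([.075-.015,-.014-.012])
r.move_to([*t,.13],down(y)); r.move_linear([*t,.056],vel=.12)
print(r.current_tool_pos(),R.from_quat(r.current_ee_rot()).as_euler('xyz',degrees=True),r.current_contact_force(),r.current_t())
grab("wrist","w3"); grab("top","t3")
E
```

```text
[ 0.4636 -0.3538  0.0486] [-0.2885  0.3983  0.6689]
open 0.2659805174252419 [-1.9394  1.2527  6.0278]
[ 0.4635 -0.3538  0.0489]
0.268312000661943 [-0.1309  0.7313 -3.4569]
[ 0.6066 -0.1107  0.0567] [179.9807  -0.0593   1.8645] [-0.296   1.2813 -3.2714] 10.4833
```

View pics/w3.png

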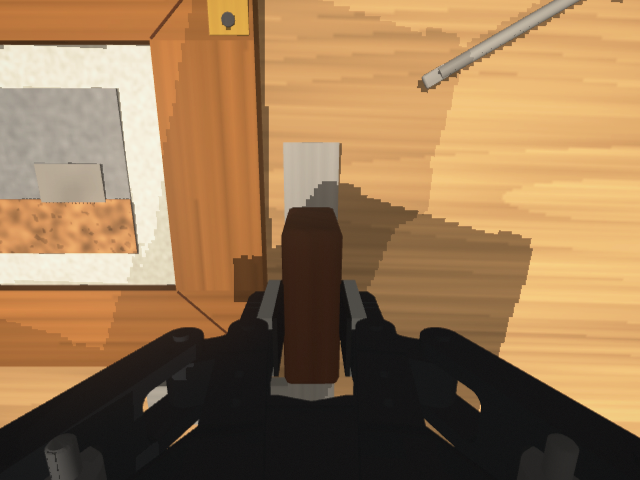

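The square hangs level and parallel to the frame's right edge, with a gap of about 18 px at columns 267–285. I'll lower it to 1 mm clearance and close both gaps with guarded moves.

```bash
python3 - <<'E'
from h import *
np.set_printoptions(precision=4,suppress=True)
y=np.radians(1.877); Rf=R.from_euler('z',y).as_matrix()[:2,:2]
C=np.array([.5453,-.0863]); o=np.array([.075-.015,-.014-.012])
def go(o,z=.0493,v=.05): r.move_linear([*(C+Rf@o),z],vel=v)
def F(): return Rf.T@np.array(r.current_contact_force())[:2]
go(o); r.sleep(.2); print("low",r.current_tool_pos(),r.current_contact_force())
for ax,first in ((0,.010),(1,.007)):
    o[ax]+=first; go(o); r.sleep(.15); f0=F(); log=[]
    for i in range(14):
        o[ax]+=.0007; go(o,v=.02); f=F()-f0; log.append(round(float(f[ax]),2))
        if f[ax]<-2: break
    e=Rf.T@(np.array(r.current_tool_pos())[:2]-C)-[.075,-.014]
    print("axis",ax,"steps",i+1,log,"cmd",o-[.075,-.014],"act err",e)
    if ax==0: o[0]-=.0006   # ease off so that it slides freely along the other edge
print(r.current_tool_pos(),r.current_contact_force(),r.current_t())
grab("wrist","w4"); grab("top","t4")
E
```

```text
low [ 0.6061 -0.1103  0.0493] [ 0.4484 -0.19   -2.9358]
axis 0 steps 9 [-1.05, -0.08, -0.17, -1.0, -0.95, -1.57, -0.7, -0.42, -2.99] cmd [ 0.0013 -0.012 ] act err [ 0.0011 -0.012 ]
axis 1 steps 8 [0.41, 0.84, -0.28, 0.62, 0.22, 0.31, -0.03, -4.33] cmd [0.0007 0.0006] act err [0.0007 0.0002]
[ 0.6214 -0.0976  0.0494] [-0.2338 -4.582  -1.9154] 16.2583
```

```bash
python3 - <<'E'
from h import *
np.set_printoptions(precision=4,suppress=True)
y=np.radians(1.877); Rf=R.from_euler('z',y).as_matrix()[:2,:2]
C=np.array([.5453,-.0863]); o=np.array([.0757,-.0134])
def go(o,z=.0493,v=.03): r.move_linear([*(C+Rf@o),z],vel=v)
def F(): return Rf.T@np.array(r.current_contact_force())[:2]
o[1]-=.0003; go(o); r.sleep(.1); f0=F()
for i in range(5):
    o[0]+=.0004; go(o,v=.02); r.sleep(.1); f=F()-f0; print(f,Rf.T@(np.array(r.current_tool_pos())[:2]-C)-[.075,-.014])
    if f[0]<-2: break
go(o,.0478); r.sleep(.2); print(r.current_tool_pos(),r.current_contact_force())
r.set_gripper(.6); print(r.current_opening())
p=r.current_tool_pos(); r.move_linear([p[0],p[1],.13],vel=.12)
r.move_linear([.57,-.06,.2],vel=.2); print(r.current_t())
d=grab("wrist","w5"); W=cloud(d)
E
```

```text
[-1.7425  0.0747] [0.0009 0.0002]
[-2.9999  0.6252] [0.0011 0.0002]
[ 0.6219 -0.0976  0.0488] [-7.6632 -3.986  10.1373]
0.6022580652611847
19.7
```

View pics/w5.png

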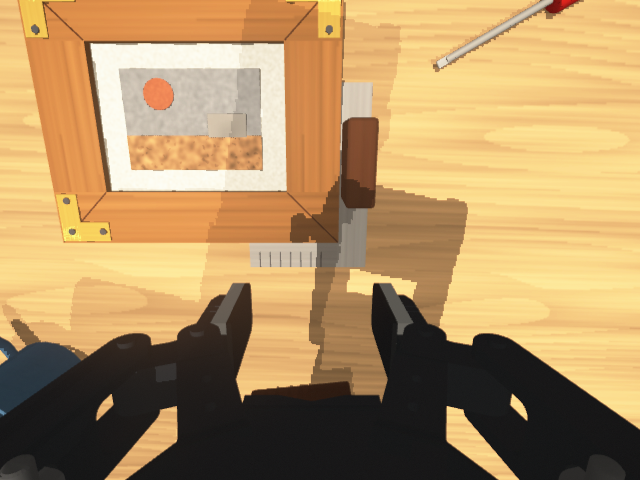

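The square sits flush in the view, with the short leg along the bottom edge (row ~243, columns 250–318) and the long leg along the right edge (column ~342). I'll check that with numbers.

```bash
python3 - <<'E'
from h import *
np.set_printoptions(precision=2,suppress=True)
d=dict(np.load("w5.npz")); W=cloud(d)
hsv=cv2.cvtColor(d["pixels"],cv2.COLOR_RGB2HSV)
fr=(W[:,:,2]>.0135)&(W[:,:,2]<.03); fr[:,345:]=0; fr[270:]=0
fr=cv2.morphologyEx(fr.astype(np.uint8),cv2.MORPH_OPEN,np.ones((3,3)))
st=(W[:,:,2]>.004)&(W[:,:,2]<.0135); st[:,:245]=0; st[275:]=0; st[:78]=0; st[:,380:]=0; st[:235,:335]=0
st=cv2.morphologyEx(st.astype(np.uint8),cv2.MORPH_OPEN,np.ones((3,3)))
a=cv2.approxPolyDP(biggest(fr).reshape(-1,1,2),8,True)[:,0]; print("frame",np.c_[a,ray(d,a,.018)[:,:2]*1000])
# frame frame coords of the steel
y=np.radians(1.877); Rf=R.from_euler('z',y).as_matrix()[:2,:2]; C=np.array([.5453,-.0863])
fedge=[];
loc=lambda uv,z:(ray(d,uv,z)[:,:2]-C)@Rf*1000
for rows in ((85,110),(212,232)):
  for v in np.linspace(*rows,4).astype(int):
    f=np.where(fr[v,300:])[0].max()+300; s=np.where(st[v,330:])[0]+330
    print("row",v,"frame edge y",loc([(f+.5,v)],.018)[0,1],"steel outer y (exp -28)",loc([(s.max()+.5,v)],.008)[0])
for u in (255,275,300,315):
    f=np.where(fr[:,u])[0].max(); s=np.where(st[:,u])[0]
    print("col",u,"frame edge x",loc([(u,f+.5)],.018)[0,0],"steel outer x (exp -28)",loc([(u,s.max()+.5)],.008)[0])
E
```

```text
frame [[ 18.     0.   737.83 179.99]
 [ 64.   242.   536.74 173.27]
 [337.   242.   545.26 -85.56]
 [342.     0.   746.41 -79.12]]
row 85 frame edge y -0.42463499282266537 steel outer y (exp -28) [139.57 -28.27]
row 93 frame edge y 0.28493682079333993 steel outer y (exp -28) [133.06 -28.57]
row 101 frame edge y 0.14606977954110223 steel outer y (exp -28) [126.48 -27.99]
row 110 frame edge y -0.012005042757427635 steel outer y (exp -28) [118.98 -28.32]
row 212 frame edge y -0.09749634001661163 steel outer y (exp -28) [ 26.96 -28.6 ]
row 218 frame edge y -0.21254973701783048 steel outer y (exp -28) [ 21.11 -27.88]
row 225 frame edge y -0.34809959877657976 steel outer y (exp -28) [ 14.21 -28.17]
row 232 frame edge y -0.4850936173830674 steel outer y (exp -28) [  7.24 -28.45]
col 255 frame edge x -0.5236194647596859 steel outer x (exp -28) [-28.23  81.23]
col 275 frame edge x -0.5208511951410857 steel outer x (exp -28) [-28.23  61.3 ]
col 300 frame edge x -0.5173907031890608 steel outer x (exp -28) [-28.23  36.38]
col 315 frame edge x -0.5153143253842012 steel outer x (exp -28) [-28.22  21.43]
```

Flush within about 0.5 mm, and the frame hasn't moved. Next is the weight.

```bash
python3 - <<'E'
from h import *
np.set_printoptions(precision=4,suppress=True)
r.set_gripper(.6)
r.move_to([.60,.355,.23],down(.5)); print(r.current_tool_pos(),r.current_q(),r.current_t())
d=grab("wrist","w6"); W=cloud(d)
near=np.hypot(W[:,:,0]-.591,W[:,:,1]-.351)<.045
m=(near&(W[:,:,2]>.075)&(W[:,:,2]<.1)).astype(np.uint8)
c=biggest(m); P=ray(d,c,.086)[:,:2]*1000
print("stem",cv2.minEnclosingCircle(P.astype(np.float32)),"z",np.median(W[m>0][:,2]),"rgb",d["pixels"][m>0].mean(0))
m=(near&(W[:,:,2]>.006)&(W[:,:,2]<.12)).astype(np.uint8); print("all xy range",W[m>0][:,:2].min(0),W[m>0][:,:2].max(0))
E
```

```text
[0.6005 0.3538 0.23  ] [ 0.4657  0.6252  1.221  -0.0003  1.2955  1.5382] 21.5083
stem ((589.499755859375, 360.7109680175781), 13.775192260742188) z 0.08681447946834148 rgb [102.4663  87.0318  78.5515]
all xy range [0.5653 0.3365] [0.6125 0.3836]
```

View pics/w6.png

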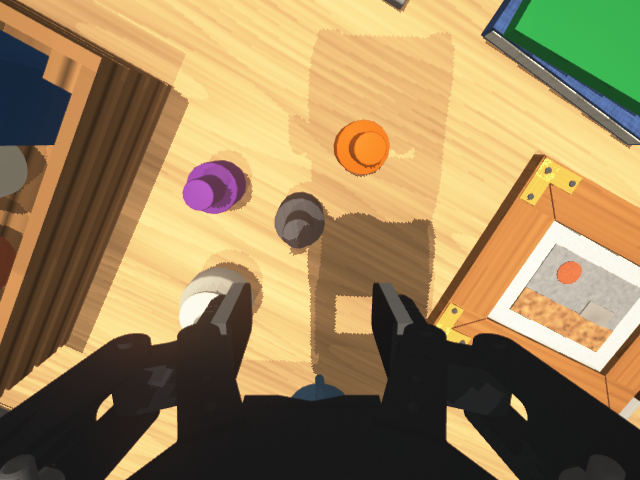

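The stem circle is at (589.5, 360.7) mm with radius 13.8 mm and its top at z = 86.8 mm. It's dark and clearly separate from the orange and purple ones. I'll grasp it, carry it over and lower it under force control.

```bash
python3 - <<'E'
from h import *
np.set_printoptions(precision=4,suppress=True)
w=[.5892,.3604]
r.move_linear([*w,.16],vel=.15); r.move_linear([*w,.073],vel=.08); r.sleep(.15)
print(r.current_tool_pos(),r.current_contact_force())
r.set_gripper(0,40); r.sleep(.1); zg=r.current_tool_pos()[2]; print("open",r.current_opening(),r.current_tool_pos(),r.current_contact_force())
r.move_linear([*w,.20],vel=.12); r.sleep(.15); print(r.current_opening(),r.current_contact_force())
y=np.radians(1.877); Rf=R.from_euler('z',y).as_matrix()[:2,:2]
t=np.array([.5453,-.0863])+Rf@[.024,.024]
r.move_to([*t,.20],down(y+np.pi/2)); r.move_linear([*t,zg+.018+.006],vel=.08); r.sleep(.2)
p=r.current_tool_pos(); print(p,p[:2]-t,r.current_contact_force(),r.current_q()[5],r.current_t())
f0=r.current_contact_force()[2]; z=zg+.018+.006
for i in range(14):
    z-=.0006; r.move_linear([*t,z],vel=.02); f=r.current_contact_force()[2]-f0
    if f>3: break
r.sleep(.2)
print("steps",i+1,"z above grasp",r.current_tool_pos()[2]-zg,r.current_contact_force(),f0,r.current_t())
grab("scene","s7")
E
```

```text
[0.5894 0.3605 0.0735] [-0.8361  0.124   0.2624]
open 0.2809958845356399 [0.5893 0.3606 0.0734] [-1.7549  0.7911  5.3535]
0.2797001892088546 [ 0.4055 -0.1294 -7.7621]
[ 0.5686 -0.0615  0.0977] [ 0.0001 -0.    ] [ 0.4516  0.7667 -7.6098] -0.22198844268500106 28.575
steps 10 z above grasp 0.018056209963626155 [-1.0241 -0.435  -6.1495] -7.6098058389861185 31.275
```

View pics/s7.png

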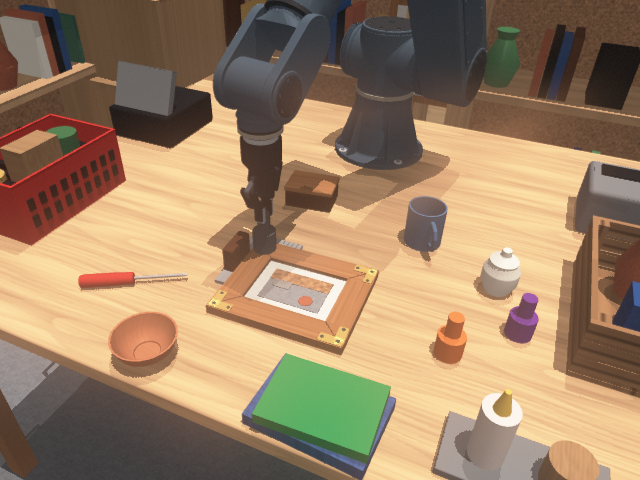

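The scene view shows the weight at (264,240) standing on the bare corner inside the square, with the pot and mug where they were. It's in light contact at +18.06 mm. I'll settle it, release it, retreat and check.

```bash
python3 - <<'E'
from h import *
np.set_printoptions(precision=2,suppress=True)
p=r.current_tool_pos(); r.move_linear([p[0],p[1],p[2]-.0005],vel=.02); r.sleep(.15); print(r.current_contact_force())
r.set_gripper(.55); p=r.current_tool_pos(); r.move_linear([p[0],p[1],.2],vel=.1)
r.move_to([.60,-.04,.25],down(np.radians(1.877))); r.sleep(.2)
d=grab("wrist","w8"); W=cloud(d); grab("top","t8"); print(r.current_t(),r.current_contact_force())
y=np.radians(1.877); Rf=R.from_euler('z',y).as_matrix()[:2,:2]; C=np.array([.5453,-.0863])
t=C+Rf@[.024,.024]; loc=lambda uv,z:(ray(d,uv,z)[:,:2]-C)@Rf*1000
near=np.hypot(W[:,:,0]-t[0],W[:,:,1]-t[1])<.04
m=(near&(W[:,:,2]>.097)&(W[:,:,2]<.115)).astype(np.uint8); c=biggest(m)
print("stem (exp 24,24 r13)",cv2.minEnclosingCircle(loc(c,.104).astype(np.float32)),"z exp .104",np.median(W[m>0][:,2])*1000)
fr=(W[:,:,2]>.0135)&(W[:,:,2]<.03); fr[300:]=0
c=biggest(cv2.morphologyEx(fr.astype(np.uint8),cv2.MORPH_OPEN,np.ones((5,5))))
a=cv2.approxPolyDP(c.reshape(-1,1,2),6,True)[:,0]; print("frame",np.c_[a,loc(a,.018)])
g=(W[:,:,2]>.05)&(W[:,:,2]<.068)&(np.hypot(W[:,:,0]-.6207,W[:,:,1]+.0978)<.05)
g&=((W[:,:,:2]-C)@Rf)[:,:,1]<.001
print("grip top (exp 75,-14)",cv2.minAreaRect(loc(biggest(g),.06).astype(np.float32)))
E
```

```text
[-2.47  1.21  3.86]
35.05 [ 0.03  0.15 -0.71]
stem (exp 24,24 r13) ((25.1518611907959, 23.266416549682617), 13.761495590209961) z exp .104 104.90315602692246
frame [[ 84.    35.   219.75 259.48]
 [117.   256.     0.07 259.58]
 [309.   256.     0.16  46.78]
 [309.   233.    26.47  46.75]
 [322.   216.    45.34  32.75]
 [352.   222.    38.75   0.29]
 [358.    35.   219.92   0.14]]
grip top (exp 75,-14) ((75.51888275146484, -13.114119529724121), (24.9886531829834, 68.66182708740234), 89.99234771728516)
```

View pics/w8.png

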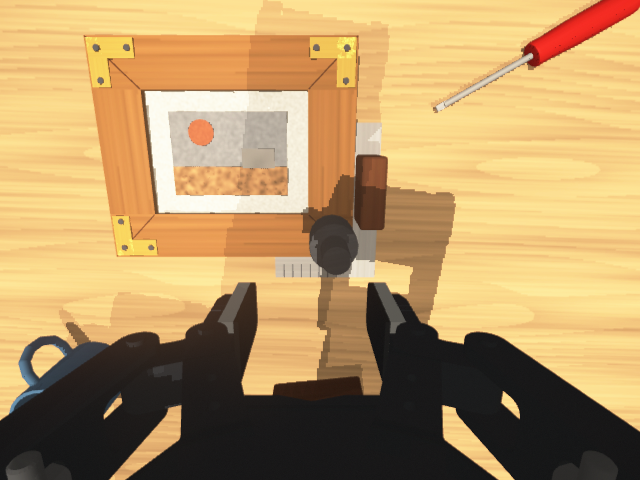

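The final view shows the weight upright over the joint at (333,245). The square is flush on both edges and the frame hasn't shifted, so I'm handing in.

```bash
python3 -c "
from cell import r
r.hand_in(); print(r.current_t())"
```

```text
the job is handed in; nothing more can be done
the job is handed in; nothing more can be done
```

I laid the square flat around the bare corner of the frame, then stood the iron weight upright on top of the joint. The job is handed in; my last clock reading before that was about 35 s of the 67 s allowed.

- **Square:** I closed it against both edges with guarded moves. Contact showed at roughly 3–4 N, and a few newtons more (about 8 N at most) as I set it down. After release, the measured gap along both legs was about 0.5 mm or less. In the final image the grip block is within about 1 mm of its ideal place.
- **Weight:** It touched at 18.06 mm above the height I gripped it at, against a frame height of 18 mm. I then let it settle with about 12 N on the frame before releasing. Its stem is about 1.4 mm off the joint centre, and its top is at 104.9 mm against an expected 104 mm, so it stands upright.
- **Frame:** Its visible corners are within about 0.5 mm of where I first measured them.
- **Pot and mug:** I did not touch either. They stand where they were in the scene picture taken just before I released the weight; I did not measure them.
- **Disagreements:** The first rough top-view estimate of the weight was about 9 mm off the closer wrist view, and I used the wrist view. The edge contact along x came about 1 mm later than the camera estimate, within the calibration accuracy of about 2 mm. No check failed.

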